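# Dim the inspection light pad and hold up the checked parts tray

### The arm

A 7-joint arm with a two-finger parallel gripper is mounted at the origin on the work surface. World frame = base frame: x ahead of the robot, y to its left, z up, the work surface at z = 0. Lengths are in m, angles in rad, forces in N, time in s.
With the tool pointing down it reaches from about 0.425 to 0.925 m from the base axis. Payload 6.8 kg.
Tool frame: the origin (TCP) lies on the centre line of the jaws, within the pads' length; the fingertips stand 25 mm ahead of it and the grasp point (between the pads) lies 6 mm ahead of it; z points along the fingers, y is the line along which they close (so a half turn about z gives the same grasp; the last joint's range is limited). The gripper opens to 85 mm and grips with 20 to 120 N. Pads are 22 mm wide; open, the fingers measure 114 mm over their backs; the gripper's body (76 mm by 85 mm) begins 54 mm behind the grasp point. The pads swing forward as they close: fully open they stand 13 mm farther back than shut.
Start: joints at [1.028, 0.477, 0.022, 1.555, -0.011, 1.109, -0.083], TCP at [0.284, -0.612, 0.256] pointing down, gripper open.
Joint ranges: [-2.96, 2.96], [-0.34, 2.1], [-1.41, 1.46], [0.24, 2.44], [-1.37, 4.51], [0.17, 1.92], [-2.96, 2.96]. Speed limits (rad/s): [2.39, 2.39, 3.14, 3.14, 3.14, 3.14, 3.14].

### API

Orientations are given as a rotation vector (axis times angle).
In Python, from bench import status, imaging, workorder gives the robot as it stands.
- The arm moves only by the tool send_rows, never from a script. Its argument "steps" is a list of rows, each an object of numbers: "dx", "dy", "dz": the shift along the tool's x, y, z in cm; "yaw": the turn about the tool's z in degrees; "gripper": the opening, from 0 (shut) to 1 (fully open). A call has 1 to 5 rows; each row is the pose to reach, as a shift and turn from the pose commanded when the call began, along the tool's axes at that moment; what a row does not reach only later rows make up. A row lasts 1/8 s, in which the tool goes at most 62.5 mm and 10.7 degrees, less where a joint would pass 70% of its speed; a pose out of reach is approached as far as the arm can. A call with a gripper value outside its range is refused whole. The fingers move at their own pace and stop on an object; "force" is the grip in N (left out, the last holds). Time passes only in rows, so rows that repeat a pose let the fingers close. It gives the time, the measured TCP pose, the force, the opening and the grip force at its end, in the units of the state.
- status.get_obs(): the state, without advancing time (a new reading comes with each control period).
- imaging.grab_frame(name): name is "scene" or "top" or "wrist"; returns a dict with "color" (384x512x3 uint8, red, green, blue), "depth" (384x512 float32, m along the optical axis (not along the pixel's ray), 0 where there is no reading), "K" (3x3 intrinsics, pixels), "k1" (the pictures are not rectified: a ray, as slopes to the right and down, at radius r is drawn at 1 + k1 r^2 times it, then the intrinsics apply), "R" (3x3) and "t" (3): a world point X has camera coordinates R X + t. Camera axes: x right, y down, z forward; pixel columns grow to the right and rows downward; lengths in m; the calibration is good to about 2 mm. A picture is of the moment at which its call begins.
- workorder.hand_in(): hands the job in; it is judged then, once.
The state is a dict: "clock": time; "joints": joint angles; "qvel": joint speeds; "tau": joint torques, N m; "tcp_pos": TCP position; "orientation": TCP orientation; "contact_force": force on the tool from outside, world axes, zero at the start; "moment": the same for the moment, N m; "grip_width": finger opening in m; "gripper_force": force on a finger pad.
Only numpy, scipy, OpenCV 4.12 (cv2) and the standard library are available. Lean on these libraries where they do the work, as an engineer would, in place of code of your own. Each camera call takes 0.05 s, during which the arm holds its last target. There are 200 camera calls.

### The job

The inspection of the parts is finished: first turn the dimmer knob anticlockwise to its end stop so that the light pad is at minimum, then take the blue parts tray by its black handle, with its two parts in it, and lift it straight up off the light pad without tipping it. Keep it level and still about 10 cm above the pad for a colleague to take: the program finishes while the gripper is still holding the tray in the air. Leave everything else on the bench where it is.

Things in the scene. Friction and masses are not known exactly. Their poses are not given: they have to be found in the camera images.
- dimmer (a joint): angle of the dimmer knob, rad: 0 is the anticlockwise end stop (minimum), grows clockwise seen from above to 4.7; it starts between 0.9 and 2.3. It turns about a vertical axis with light friction (0.03 N m) and stays where it is left.
- dimmer_grip (a point): grip point of the black dimmer knob, on its vertical axis, 67 mm above the bench; x axis along the knob's bar grip, turning with it. The bar is 46 mm long, 14 mm wide (along y) and rises 7 mm above this point; a round skirt of 48 mm diameter tops out 23 mm below it. A white line on the bar's -x half points to the pod's red dot at minimum
- dimmer_pod: grey dimmer pod, 90 x 90 x 30 mm, fixed to the bench on the left or the right of the light pad, the knob on its top centre; a small red dot near the edge on its -x side marks the minimum; origin at the centre of its underside, z up
- panel: inspection light pad, a flat slab 220 mm (x) by 300 mm (y), 20 mm high, aluminium rim and pale white top, fixed to the bench; origin at the centre of its underside, z up
- tray: blue open parts tray, 190 mm (x) by 130 mm (y), walls and floor 4 mm thick, 40 mm high, a wall across the middle (x = 0) making two compartments; at each x end a post 30 mm wide carries the black handle. It stands loose on the light pad; origin at the centre of its underside, z up. About 0.3 kg without the parts
- tray_handle (a point): middle of the tray's handle bar, 104 mm above the tray's underside and on its centre line; the black bar runs along the tray's x axis (as does this point's x), 190 mm long overall (about 170 mm free between the posts), 16 mm wide and 18 mm high, with 55 mm free below it down to the tray's rim
- flange: steel flange, 60 mm diameter, 30 mm high, lying loose in one of the tray's compartments (either one); origin at the centre of its underside; about 0.28 kg (0.2 to 0.36), so that the tray's balance point lies towards its side
- pulley: orange plastic pulley, 52 mm diameter, 22 mm high, loose in the other compartment; origin at the centre of its underside; about 0.05 kg
- tape: roll of blue packing tape lying flat, 100 mm diameter, 48 mm high; beside the light pad, on the other side from the dimmer; leave alone; origin at the centre of its underside
- spray: white bottle with orange cap, 68 mm diameter, 190 mm high, back right; leave alone; origin at the centre of its underside
- driver: screwdriver with red handle, 200 mm long, 26 mm thick, lying at the back left of the light pad; leave alone; origin at the middle of its underside
- mug: white mug, 80 mm diameter, 95 mm high, at the left of the bench; leave alone; origin at the centre of its underside
- labels: roll of white labels standing on its end, 90 mm diameter, 60 mm high, right of the light pad; leave alone; origin at the centre of its underside
Things that resemble listed ones, but are neither listed nor needed, are in the scene too. Several things have the shape of the flange; the one meant has the colours described above.

How it is judged:
On the way, in this order (a step that is already met when the one before it is completed fails the run):
1. the dimmer is at its anticlockwise end stop (value of joint dimmer below 0.1 rad), for 0.2 s.
2. the tray is lifted clear of the light pad, the dimmer still at minimum (value of joint dimmer below 0.1 rad and z of tray in the frame of panel above 0.05 m and contact force between tray and panel below 0.1 N), for 0.2 s.
At the end, for the whole second after the job is handed in: Dimmer within 0.1 rad of its anticlockwise stop; tray held by the fingers (over 2 N), underside 60 to 160 mm above the pad's top, centre within 90 mm of the pad's horizontally, tilt under 0.12 rad, still (0.03 m/s, 0.15 rad/s), both parts in it (value of joint dimmer below 0.1 rad and z of tray in the frame of panel between 0.08 and 0.18 m and horizontal distance between tray and panel below 0.09 m and angle between tray's own z axis and vertical below 0.12 rad and linear speed of tray below 0.03 m/s and angular speed of tray below 0.15 rad/s and contact force between tray and the fingers above 2 N and contact force between tray and panel below 0.1 N and x of flange in the frame of tray between -0.095 and 0.095 m and y of flange in the frame of tray between -0.065 and 0.065 m and z of flange in the frame of tray between -0.005 and 0.035 m and x of pulley in the frame of tray between -0.095 and 0.095 m and y of pulley in the frame of tray between -0.065 and 0.065 m and z of pulley in the frame of tray between -0.005 and 0.035 m); the arm keeps its last pose, push and grip.
It fails at once if the tray is tipped more than 0.3 rad (angle between tray's own z axis and vertical above 0.3 rad).
It fails at once if a part comes out of the tray (not (x of flange in the frame of tray between -0.095 and 0.095 m and y of flange in the frame of tray between -0.065 and 0.065 m and z of flange in the frame of tray between -0.005 and 0.035 m and x of pulley in the frame of tray between -0.095 and 0.095 m and y of pulley in the frame of tray between -0.065 and 0.065 m and z of pulley in the frame of tray between -0.005 and 0.035 m)).
It fails at once if a bystander is shifted by more than 30 mm (distance of any of tape, spray, driver, mug, labels from where it was at the start of the episode above 0.03 m).
It also fails if it takes over 61 s, if anything falls off the work surface, if the arm or the gripper's body presses on something with over 40 N, if the wrist force passes 120 N, or if a joint passes its speed limit or range.

## Working session

There is one attempt and no reset: what is moved stays moved. The work goes in short steps, Python scripts to look and compute and a tool call to move; the robot and the scene stay as the last step left them, time stands still between calls to the robot, and variables do not carry over. Pictures are saved under pics/ and viewed, at most 10 in all, crops included, and the job is handed in when it is done.

Besides the shell and the picture viewer there is one more tool, called after "Emit:" as name(argument=value, ...) on one line, values as JSON. send_rows: Moves the arm, as the interface text tells. Its arguments: {"type":"object","properties":{"steps":{"type":"array"},"force":{"type":"number"}},"required":["steps"]}

```bash
mkdir -p pics; ls
cat > h.py <<'E'
import numpy as np, cv2
from bench import status, imaging, workorder
def grab(n, png=None):
    f=imaging.grab_frame(n)
    if png: cv2.imwrite(f'pics/{png}.png', cv2.cvtColor(f['color'],cv2.COLOR_RGB2BGR))
    return f
def rays(f,px):
    px=np.asarray(px,float).reshape(-1,1,2)
    u=cv2.undistortPoints(px,f['K'],np.array([f['k1'],0,0,0,0.])).reshape(-1,2)
    d=np.c_[u,np.ones(len(u))]@f['R']; return -f['R'].T@f['t'], d
def onplane(f,px,z):
    o,d=rays(f,px); return o+d*((z-o[2])/d[:,2])[:,None]
def cloud(f):
    h,w=f['depth'].shape; v,u=np.mgrid[:h,:w]
    o,d=rays(f,np.c_[u.ravel(),v.ravel()]); return (o+d*f['depth'].reshape(-1,1)).reshape(h,w,3)
def meet(f,p,g,q):
    a,d=rays(f,p);b,e=rays(g,q);d=d[0];e=e[0]
    s=np.linalg.lstsq(np.c_[d,-e],b-a,rcond=None)[0]
    P=a+d*s[0];Q=b+e*s[1]; return (P+Q)/2, np.linalg.norm(P-Q)
E
python3 - <<'E'
from h import *
a=grab('scene','s1');b=grab('top','t1')
for f in (a,b): print(f['K'].tolist(),f['k1'],(-f['R'].T@f['t']).round(3))
cv2.imwrite('pics/st.png',cv2.cvtColor(np.hstack([a['color'],b['color']]),cv2.COLOR_RGB2BGR)[:, :])
print(status.get_obs())
E
```

```text
pics
[[455.2228780234922, 0.0, 261.3947620509922], [0.0, 455.2228780234922, 188.86990670546322], [0.0, 0.0, 1.0]] -0.11824825013507026 [1.267 0.245 1.31 ]
[[394.7494761821844, 0.0, 263.06540363099856], [0.0, 394.7494761821844, 188.34642097145166], [0.0, 0.0, 1.0]] -0.09244399059881028 [0.459 0.008 1.165]
{'clock': 0.1, 'joints': array([ 1.02790654,  0.47770891,  0.02232058,  1.5563536 , -0.01151976,
        1.10929817, -0.08312218]), 'qvel': array([-0.00105444, -0.00445288, -0.00046846, -0.00411814,  0.00066569,
        0.00050866, -0.0015081 ]), 'tau': array([ 4.79474242e-03, -5.97763717e+01,  1.61390886e+00, -2.81955707e+01,
        1.28501456e-02,  5.02584720e-03,  1.99519224e-05]), 'tcp_pos': array([ 0.2841245 , -0.61174374,  0.25542776]), 'orientation': array([-3.06610221e+00, -6.77271800e-01,  6.94662428e-04]), 'contact_force': array([-0.63359127, -0.30486013,  0.94530104]), 'moment': array([ 0.01894007, -0.01958756, -0.00928446]), 'gripper_force': 0.0, 'grip_width': 0.08550392905446208}
```

View pics/t1.png

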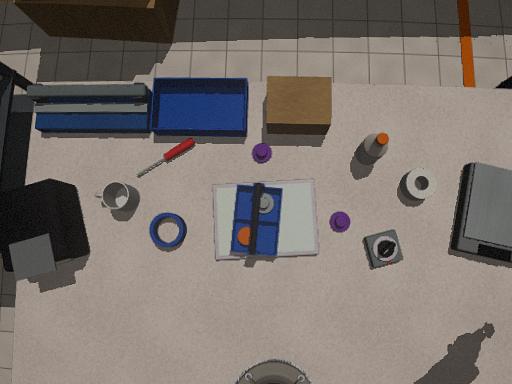

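View pics/s1.png

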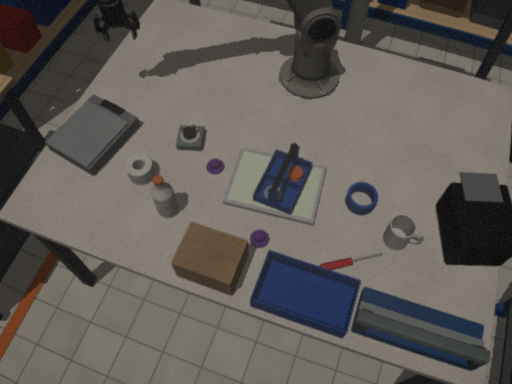

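The top view shows the light pad at about (266,219). The tray is on it with its black handle running (259,185) to (254,253), the steel flange at (264,203) and the orange pulley at (245,236). The dimmer pod is at (384,249), the tape at (168,231). In the scene view the pod is at (190,136) and the handle runs (293,150) to (278,195).

Run:
```python
from h import *
a=cv2.imread('pics/t1.png');b=cv2.imread('pics/s1.png')
r=lambda i,x,y,w,h,W,H:cv2.resize(i[y:y+h,x:x+w],(W,H),interpolation=cv2.INTER_CUBIC)
A=r(a,359,224,50,50,400,300*400//300//1);
img=np.vstack([np.hstack([r(a,360,225,50,37,400,296),r(b,168,115,50,37,400,296)]),np.hstack([r(a,210,170,120,90,400,300),r(b,225,135,120,90,400,300)])])
cv2.imwrite('pics/crop1.png',np.clip(img*1.6,0,255).astype(np.uint8))
f=grab('top');C=cloud(f);g=grab('scene');D=cloud(g)
for n,F,P in(('top',f,C),('scene',g,D)):
    gray=F['color'].max(2)
    x0,x1,y0,y1=(0.2,0.9,-0.5,0.2,)
    roi=(P[...,0]>.3)&(P[...,0]<.65)&(P[...,1]>-.45)&(P[...,1]<.2)&(F['depth']>0)
    h=roi&(P[...,2]>.105)&(P[...,2]<.14)&(P[...,1]>-.2)
    k=roi&(P[...,2]>.06)&(P[...,2]<.09)&(P[...,1]<-.25)
    p=roi&(P[...,2]>.02)&(P[...,2]<.035)&(P[...,1]<-.25)
    for m,l in((h,'handle'),(k,'knobbar'),(p,'pod')):
        Q=P[m]; 
        if len(Q)<5: print(n,l,len(Q));continue
        c,s,ang=cv2.minAreaRect(Q[:,:2].astype(np.float32)); print(n,l,len(Q),np.round(c,4),np.round(s,4),round(ang,1),'z',np.percentile(Q[:,2],[5,50,95]).round(4))
```

```text
top handle 488 [0.5157 0.0593] [0.029  0.1899] 86.4 z [0.1252 0.1332 0.137 ]
top knobbar 416 [ 0.5362 -0.3694] [0.0869 0.263 ] 69.3 z [0.0603 0.0625 0.0767]
top pod 609 [ 0.5234 -0.33  ] [0.1187 0.288 ] 72.1 z [0.0232 0.0308 0.0344]
scene handle 365 [0.5185 0.06  ] [0.0295 0.1917] 86.2 z [0.1126 0.132  0.1374]
scene knobbar 185 [ 0.5402 -0.3701] [0.0893 0.2558] 71.1 z [0.0603 0.0628 0.0758]
scene pod 371 [ 0.5228 -0.3293] [0.1224 0.276 ] 72.2 z [0.0221 0.0297 0.0344]
```

View pics/crop1.png

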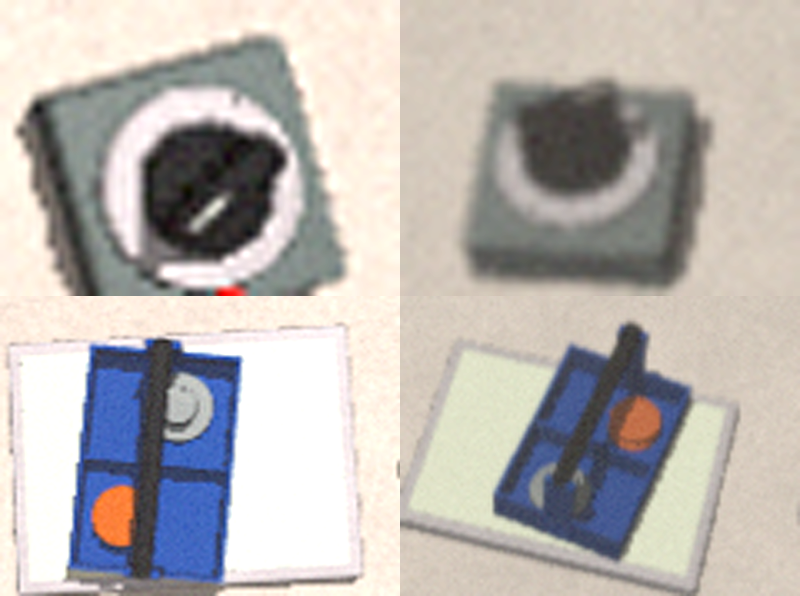

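The top crop shows the knob's white line pointing down-left of the knob centre, and the red dot at crop (230,293), about pixel (389,261). So the knob sits roughly 50° clockwise of minimum. In the tray the flange lies in the far compartment and the pulley in the near one. My ROI merged the purple decoy with the pod, so I'll tighten it.

```bash
cat > m1.py <<'E'
from h import *
f=grab('top');g=grab('scene')
c0=onplane(f,[384,248],.05)[0];print('c0',c0)
for n,F in(('top',f),('scene',g)):
    P=cloud(F);col=F['color'].astype(int)
    r=np.hypot(P[...,0]-c0[0],P[...,1]-c0[1]);ok=(F['depth']>0)
    dark=col.max(2)<60
    for l,m in(('pod',ok&(r<.075)&(P[...,2]>.022)&(P[...,2]<.037)),('bar',ok&(r<.05)&(P[...,2]>.064)&(P[...,2]<.085)),('skirt',ok&(r<.05)&(P[...,2]>.039)&(P[...,2]<.054)),('any',ok&(r<.05)&(P[...,2]>.064))):
        Q=P[m]
        if len(Q)<6: print(n,l,len(Q));continue
        c,s,a=cv2.minAreaRect(Q[:,:2].astype(np.float32));print(n,l,len(Q),np.round(c,4),np.round(s,4),round(a,1),'z',np.percentile(Q[:,2],[5,50,95]).round(4))
    red=(col[...,0]>110)&(col[...,1]<60)&(col[...,2]<60)&ok&(r<.08)
    v,u=np.nonzero(red)
    if len(v): print(n,'red',len(v),u.mean(),v.mean(),onplane(F,[u.mean(),v.mean()],.031))
    # panel plane and handle
    pan=ok&(np.hypot(P[...,0]-.52,P[...,1]-.04)<.16)&(P[...,2]>.012)&(P[...,2]<.03)&(col.min(2)>120)
    Q=P[pan];c,s,a=cv2.minAreaRect(Q[:,:2].astype(np.float32));print(n,'panel',np.round(c,4),np.round(s,4),round(a,1),np.median(Q[:,2]))
    hd=ok&(abs(P[...,0]-.52)<.13)&(abs(P[...,1]-.06)<.1)&(P[...,2]>.128)&(P[...,2]<.15)
    Q=P[hd];c,s,a=cv2.minAreaRect(Q[:,:2].astype(np.float32));print(n,'handle',len(Q),np.round(c,4),np.round(s,4),round(a,1),np.percentile(Q[:,2],[5,50,95]).round(4))
    gr=P[hd];
    bl=ok&(col[...,2]>1.6*col[...,0])&(col[...,2]>60)&(np.hypot(P[...,0]-.52,P[...,1]-.06)<.14)&(P[...,2]>.05)&(P[...,2]<.068)
    Q=P[bl];c,s,a=cv2.minAreaRect(Q[:,:2].astype(np.float32));print(n,'rim',len(Q),np.round(c,4),np.round(s,4),round(a,1))
E
python3 m1.py
```

```text
c0 [ 0.44395986 -0.29907671  0.05      ]
top pod 617 [ 0.4441 -0.3048] [0.0921 0.0925] 15.2 z [0.0265 0.0315 0.0362]
top bar 100 [ 0.4441 -0.3044] [0.0149 0.0454] 44.2 z [0.0671 0.0744 0.0783]
top skirt 200 [ 0.444  -0.3034] [0.0658 0.0674] 88.8 z [0.0392 0.044  0.0492]
top any 100 [ 0.4441 -0.3044] [0.0149 0.0454] 44.2 z [0.0671 0.0744 0.0783]
top red 7 388.42857142857144 261.7142857142857 [[ 0.4051905  -0.31682996  0.031     ]]
top panel [0.5221 0.0384] [0.2182 0.2972] 4.6 0.021629968279293088
top handle 441 [0.5153 0.0592] [0.0176 0.1876] 86.9 [0.1303 0.1338 0.1373]
top rim 302 [0.5157 0.0606] [0.1277 0.1903] 86.2
scene pod 356 [ 0.4491 -0.3052] [0.0956 0.0919] 15.7 z [0.024  0.0299 0.0358]
scene bar 61 [ 0.4476 -0.3057] [0.0204 0.0449] 37.7 z [0.066  0.0727 0.0767]
scene skirt 88 [ 0.4568 -0.2961] [0.0387 0.055 ] 34.0 z [0.0392 0.0432 0.0517]
scene any 61 [ 0.4476 -0.3057] [0.0204 0.0449] 37.7 z [0.066  0.0727 0.0767]
scene panel [0.5211 0.0375] [0.2002 0.277 ] 4.9 0.021665946290778226
scene handle 266 [0.5175 0.0621] [0.024 0.192] 85.6 [0.1291 0.1334 0.138 ]
scene rim 191 [0.5188 0.0613] [0.1278 0.1931] 86.2
```

Knob axis is at (0.4445, −0.3045). Its bar top at 0.074 and the pod top at 0.030 match the text. The white line points at 134° and the dot is at about 196°, so I need about 61° anticlockwise. The handle is at (0.516, 0.060), with its top at 0.134 (expected 0.133).

```bash
cat >> h.py <<'E'
from scipy.spatial.transform import Rotation as Ro
def go(target, yhead=None):
    s=status.get_obs();R=Ro.from_rotvec(s['orientation']).as_matrix()
    h=np.degrees(np.arctan2(R[1,1],R[0,1]))
    print('tcp',s['tcp_pos'].round(4),'yhead',round(h,2),'tilt z',R[:,2].round(4),'t',s['clock'],'F',s['contact_force'].round(1),'M',s['moment'].round(2),'w',round(s['grip_width'],4),s['gripper_force'])
    if target is not None: print('d cm',((np.array(target)-s['tcp_pos'])@R*100).round(2),'yaw',None if yhead is None else round(-((yhead-h+180)%360-180),1))
E
python3 -c "
from h import *
go([.4445,-.3045,.16],-135.8)"
```

```text
tcp [ 0.2842 -0.6121  0.256 ] yhead -65.09 tilt z [-3.e-04  5.e-04 -1.e+00] t 0.3 F [-0.5  0.1  0.5] M [-0.05  0.02  0.04] w 0.0856 0.0
d cm [ 27.49 -21.14   9.61] yaw 70.7
```

Emit:
send_rows(steps=[{"dx":4,"dy":-3,"dz":0,"yaw":9,"gripper":1},{"dx":8.5,"dy":-6.5,"dz":0,"yaw":18,"gripper":1},{"dx":13,"dy":-10,"dz":0,"yaw":27,"gripper":1},{"dx":17.5,"dy":-13.5,"dz":0,"yaw":36,"gripper":1},{"dx":21,"dy":-16,"dz":0,"yaw":45,"gripper":1}])

```text
clock: 0.92
tcp_pos: [0.4085, -0.3761, 0.2564]
orientation: [-3.092, 0.553, -0.001]
contact_force: [0.5, -0.6, 0.1]
grip_width: 0.0854
gripper_force: 0.0
```

```bash
python3 -c "
from h import *
go([.4445,-.3045,.20],-135.8)"
```

```text
tcp [ 0.4085 -0.3761  0.2564] yhead -110.27 tilt z [ 5.e-04  4.e-04 -1.e+00] t 0.925 F [ 0.5 -0.6  0.1] M [-0.04  0.   -0.04] w 0.0854 0.0
d cm [ 0.89 -7.96  5.65] yaw 25.5
```

Emit:
send_rows(steps=[{"dx":0.3,"dy":-3,"dz":1,"yaw":8},{"dx":0.6,"dy":-6,"dz":3,"yaw":16},{"dx":0.9,"dy":-8,"dz":5,"yaw":24},{"dx":0.9,"dy":-8,"dz":5.6,"yaw":25.5},{"dx":0.9,"dy":-8,"dz":5.6,"yaw":25.5}])

```text
validation failed for argument at $.st...
```

Run:
```python
from h import *
f=grab('wrist','w1');go([.4445,-.3045,.075],-135.8)
P=cloud(f);ok=f['depth']>0
r=np.hypot(P[...,0]-.4445,P[...,1]+.3045)
for l,m in(('pod',ok&(r<.075)&(P[...,2]>.022)&(P[...,2]<.037)),('bar',ok&(r<.04)&(P[...,2]>.062)&(P[...,2]<.085))):
    Q=P[m]
    if len(Q)<6: print(l,len(Q));continue
    c,s,a=cv2.minAreaRect(Q[:,:2].astype(np.float32));print(l,len(Q),np.round(c,4),np.round(s,4),round(a,1),'z',np.percentile(Q[:,2],[5,50,95]).round(4))
```

```text
tcp [ 0.4123 -0.3706  0.2563] yhead -110.37 tilt z [ 0.002   0.0037 -1.    ] t 0.975 F [ 2.5  4.8 -0.8] M [ 0.29 -0.18  0.06] w 0.0853 0.0
d cm [ 0.71 -7.24 18.16] yaw 25.4
pod 4422 [ 0.4436 -0.3048] [0.0909 0.0899] 16.0 z [0.0276 0.0302 0.0365]
bar 677 [ 0.4437 -0.3048] [0.0143 0.0454] 43.9 z [0.0668 0.0734 0.0749]
```

View pics/w1.png

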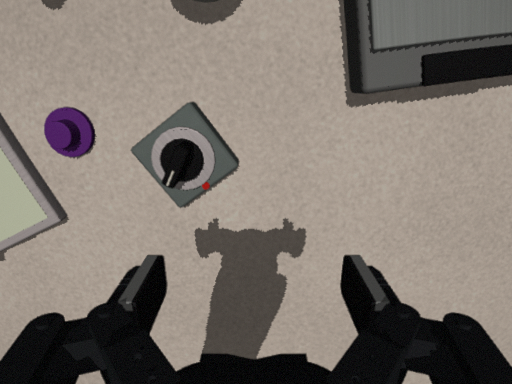

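The wrist view shows the knob at (180,160), its white line pointing down-left at (170,178), and the red dot at (207,186), which confirms the turn direction. It also refines the knob to (0.4438, −0.3048) and the turn to 62°. The last move was refused, probably because the rows had no gripper field, so I'll resend it with the field.

Emit:
send_rows(steps=[{"dx":0.3,"dy":-3,"dz":1,"yaw":8,"gripper":1},{"dx":0.6,"dy":-6,"dz":3,"yaw":16,"gripper":1},{"dx":0.9,"dy":-8.2,"dz":5,"yaw":24,"gripper":1},{"dx":0.9,"dy":-8.2,"dz":8,"yaw":26,"gripper":1},{"dx":0.9,"dy":-8.2,"dz":8,"yaw":26,"gripper":1}])

```text
clock: 1.6
tcp_pos: [0.4428, -0.3039, 0.1746]
orientation: [-2.892, 1.228, 0.007]
contact_force: [-0.1, 0.8, 0.2]
grip_width: 0.0848
gripper_force: 0.0
```

```bash
python3 -c "
from h import *
go([.444,-.3047,.077],-136.1)"
```

```text
tcp [ 0.4428 -0.3039  0.1746] yhead -136.01 tilt z [-0.004   0.0019 -1.    ] t 1.6 F [-0.1  0.8  0.2] M [0.02 0.   0.03] w 0.0848 0.0
d cm [ 0.18 -0.05  9.76] yaw 0.1
```

Emit:
send_rows(steps=[{"dx":0.1,"dy":0,"dz":3,"yaw":0,"gripper":1},{"dx":0.1,"dy":0,"dz":6,"yaw":0,"gripper":0.7},{"dx":0.1,"dy":0,"dz":8.5,"yaw":0,"gripper":0.6},{"dx":0.1,"dy":0,"dz":9.9,"yaw":0,"gripper":0.6},{"dx":0.1,"dy":0,"dz":9.9,"yaw":0,"gripper":0.6}])

```text
clock: 2.22
tcp_pos: [0.4446, -0.3058, 0.0774]
orientation: [2.891, -1.23, -0.001]
contact_force: [0.4, 0.2, 0.4]
grip_width: 0.0512
gripper_force: 0.0
```

```bash
python3 -c "
from h import *
go([.444,-.3047,.077],-136.1)"
```

```text
tcp [ 0.4446 -0.3058  0.0774] yhead -136.1 tilt z [-5.e-04  2.e-04 -1.e+00] t 2.225 F [0.4 0.2 0.4] M [ 0.02 -0.01  0.  ] w 0.0512 0.0
d cm [-0.12 -0.04  0.04] yaw 0.0
```

Emit:
send_rows(steps=[{"dx":-0.1,"dy":0,"dz":0,"yaw":0,"gripper":0},{"dx":-0.1,"dy":0,"dz":0,"yaw":0,"gripper":0},{"dx":-0.1,"dy":0,"dz":0,"yaw":0,"gripper":0},{"dx":-0.1,"dy":0,"dz":0,"yaw":0,"gripper":0},{"dx":-0.1,"dy":0,"dz":0,"yaw":0,"gripper":0}], force=35)

```text
clock: 2.85
tcp_pos: [0.4445, -0.3051, 0.0784]
orientation: [2.891, -1.23, 0.002]
contact_force: [-1.2, 0.4, 6.1]
grip_width: 0.0134
gripper_force: 36.4
```

Knob gripped (13.4 mm). There is a light 6 N upward touch, so I'll ease up 1.5 mm while turning.

Emit:
send_rows(steps=[{"dx":0,"dy":0,"dz":-0.15,"yaw":-6,"gripper":0},{"dx":0,"dy":0,"dz":-0.15,"yaw":-14,"gripper":0},{"dx":0,"dy":0,"dz":-0.15,"yaw":-22,"gripper":0},{"dx":0,"dy":0,"dz":-0.15,"yaw":-30,"gripper":0},{"dx":0,"dy":0,"dz":-0.15,"yaw":-36,"gripper":0}])

```text
clock: 3.48
tcp_pos: [0.4444, -0.3051, 0.0785]
orientation: [3.129, -0.27, 0.002]
contact_force: [3.3, -1.7, -9.0]
grip_width: 0.0131
gripper_force: 35.8
```

Emit:
send_rows(steps=[{"dx":0,"dy":0,"dz":0,"yaw":-7,"gripper":0},{"dx":0,"dy":0,"dz":0,"yaw":-14,"gripper":0},{"dx":0,"dy":0,"dz":0,"yaw":-20,"gripper":0},{"dx":0,"dy":0,"dz":0,"yaw":-25,"gripper":0},{"dx":0,"dy":0,"dz":0,"yaw":-25,"gripper":0}])

```text
clock: 4.1
tcp_pos: [0.4444, -0.3051, 0.0785]
orientation: [3.115, 0.406, 0.002]
contact_force: [3.2, -3.2, -10.5]
grip_width: 0.0131
gripper_force: 35.6
```

```bash
python3 -c "
from h import *
go([.444,-.3047,.077],-74)"
```

```text
tcp [ 0.4444 -0.3051  0.0785] yhead -75.14 tilt z [ 1.2e-03 -3.0e-04 -1.0e+00] t 4.1 F [  3.2  -3.2 -10.5] M [-0.53 -0.87  0.05] w 0.0131 35.55610477924347
d cm [-0.03 -0.05  0.15] yaw -1.1
```

Emit:
send_rows(steps=[{"dx":0,"dy":0,"dz":0.1,"yaw":-2,"gripper":0},{"dx":0,"dy":0,"dz":0.1,"yaw":-4,"gripper":0},{"dx":0,"dy":0,"dz":0.1,"yaw":-5,"gripper":0},{"dx":0,"dy":0,"dz":0.1,"yaw":-5,"gripper":0}])

```text
clock: 4.6
tcp_pos: [0.4445, -0.3051, 0.0784]
orientation: [3.094, 0.54, 0.002]
contact_force: [0.6, -1.1, 5.8]
grip_width: 0.0133
gripper_force: 59.0
```

```bash
python3 -c "
from h import *
go([.444,-.3047,.077],-74)"
```

```text
tcp [ 0.4445 -0.3051  0.0784] yhead -70.21 tilt z [ 1.2e-03 -3.0e-04 -1.0e+00] t 4.6 F [ 0.6 -1.1  5.8] M [-0.03 -0.15 -1.51] w 0.0133 59.00865524075925
d cm [-0.03 -0.05  0.14] yaw 3.8
```

The stop is hit: moment is −1.5 N m at about 64–66° turned. I'll relax the twist slightly, open and rise.

Emit:
send_rows(steps=[{"dx":0,"dy":0,"dz":0,"yaw":1,"gripper":0},{"dx":0,"dy":0,"dz":0,"yaw":1,"gripper":0.4},{"dx":0,"dy":0,"dz":0,"yaw":1,"gripper":0.6},{"dx":0,"dy":0,"dz":0,"yaw":1,"gripper":0.6},{"dx":0,"dy":0,"dz":-1,"yaw":1,"gripper":0.6}])

```text
clock: 5.22
tcp_pos: [0.4434, -0.3042, 0.0874]
orientation: [-3.097, -0.517, 0.003]
contact_force: [0.2, -0.2, 0.1]
grip_width: 0.0511
gripper_force: 0.0
```

Emit:
send_rows(steps=[{"dx":0,"dy":0,"dz":-4,"yaw":0,"gripper":0.6},{"dx":0,"dy":0,"dz":-9,"yaw":0,"gripper":0.8},{"dx":0,"dy":0,"dz":-14,"yaw":0,"gripper":1},{"dx":0,"dy":0,"dz":-18,"yaw":0,"gripper":1},{"dx":0,"dy":0,"dz":-18,"yaw":0,"gripper":1}])

```text
clock: 5.85
tcp_pos: [0.4457, -0.3056, 0.2721]
orientation: [3.094, 0.516, 0.009]
contact_force: [0.5, 0.6, -0.9]
grip_width: 0.0857
gripper_force: 0.0
```

Run:
```python
from h import *
f=grab('wrist','w2');go([.516,.06,.26],-93.5)
P=cloud(f);ok=f['depth']>0
r=np.hypot(P[...,0]-.4445,P[...,1]+.3045)
for l,m in(('pod',ok&(r<.075)&(P[...,2]>.022)&(P[...,2]<.037)),('bar',ok&(r<.04)&(P[...,2]>.062)&(P[...,2]<.085))):
    Q=P[m]
    if len(Q)<6: print(l,len(Q));continue
    c,s,a=cv2.minAreaRect(Q[:,:2].astype(np.float32));print(l,len(Q),np.round(c,4),np.round(s,4),round(a,1))
```

```text
tcp [ 0.4446 -0.305   0.2698] yhead -71.08 tilt z [ 0.003  -0.0021 -1.    ] t 5.9 F [-0.1  0.2 -0.9] M [0.03 0.05 0.  ] w 0.0855 0.0
d cm [ 18.59 -32.21   0.92] yaw 22.4
pod 4051 [ 0.4435 -0.3049] [0.0907 0.0904] 16.2
bar 562 [ 0.4435 -0.3049] [0.0461 0.0139] 15.9
```

View pics/w2.png

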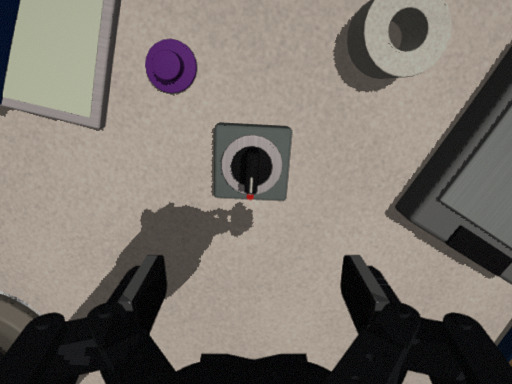

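The white line at (251,187) now points straight at the red dot (250,197). The bar is at 15.9° against the pod's 16.2°, so the dimmer is at minimum. Next I'll move over the tray.

Emit:
send_rows(steps=[{"dx":2.5,"dy":-4,"dz":0,"yaw":4,"gripper":1},{"dx":5,"dy":-9,"dz":0,"yaw":8,"gripper":1},{"dx":8,"dy":-14,"dz":0,"yaw":12,"gripper":1},{"dx":11,"dy":-19,"dz":0,"yaw":16,"gripper":1},{"dx":13,"dy":-23,"dz":0,"yaw":18,"gripper":1}])

```text
clock: 6.52
tcp_pos: [0.4919, -0.0423, 0.2667]
orientation: [-3.141, -0.026, 0.003]
contact_force: [0.6, 0.6, 1.0]
grip_width: 0.0857
gripper_force: 0.0
```

Emit:
send_rows(steps=[{"dx":0,"dy":0,"dz":0,"yaw":0,"gripper":1},{"dx":0,"dy":0,"dz":0,"yaw":2,"gripper":1},{"dx":0,"dy":0,"dz":0,"yaw":4.5,"gripper":1},{"dx":0,"dy":0,"dz":0,"yaw":4.5,"gripper":1}])

```text
clock: 7.02
tcp_pos: [0.492, -0.0466, 0.2673]
orientation: [3.139, -0.103, -0.002]
contact_force: [-0.1, 0.2, -0.4]
grip_width: 0.0853
gripper_force: 0.0
```

Run:
```python
from h import *
w=grab('wrist','w3');t=grab('top');go([.516,.06,.26],-93.5)
for n,F in(('wrist',w),('top',t)):
    P=cloud(F);ok=F['depth']>0;col=F['color'].astype(int)
    near=ok&(abs(P[...,0]-.516)<.13)&(abs(P[...,1]-.06)<.1)
    Q=P[near&(P[...,2]>.127)&(P[...,2]<.15)]
    if len(Q)>20:
        c,s,a=cv2.minAreaRect(Q[:,:2].astype(np.float32));print(n,'handle',len(Q),np.round(c,4),np.round(s,4),round(a,1),np.percentile(Q[:,2],[5,50,95]).round(4))
    Q=P[near&(col[...,2]>1.6*col[...,0])&(P[...,2]>.052)&(P[...,2]<.068)]
    if len(Q)>20:
        c,s,a=cv2.minAreaRect(Q[:,:2].astype(np.float32));print(n,'rim',len(Q),np.round(c,4),np.round(s,4),round(a,1))
    low=near&(P[...,2]>.028)&(P[...,2]<.062)
    R,G,B=col[...,0],col[...,1],col[...,2]
    for l,m in(('pulley',low&(R>1.8*B)),('flange',low&(B<1.3*R)&(R<1.3*B)&(R>50)&(abs(P[...,0]-.516)<.09)&(abs(P[...,1]-.06)<.06))):
        Q=P[m]
        if len(Q)>10: c,rr=cv2.minEnclosingCircle(Q[:,:2].astype(np.float32));print(n,l,len(Q),np.round(c,4),round(rr,4),np.percentile(Q[:,:],[5,50,95],axis=0).round(3).tolist())
```

```text
tcp [ 0.4922 -0.0461  0.2675] yhead -93.67 tilt z [-7.e-04 -2.e-04 -1.e+00] t 7.125 F [ 0.4 -0.   0.6] M [-0.   -0.04  0.02] w 0.0857 0.0
d cm [  1.7  -10.74   0.75] yaw -0.2
wrist handle 4117 [0.5167 0.0604] [0.0164 0.1879] 86.1 [0.1289 0.1324 0.1338]
wrist rim 3119 [0.5153 0.0611] [0.1305 0.1902] 86.3
wrist pulley 743 [0.4705 0.0885] 0.0255 [[0.452, 0.065, 0.029], [0.473, 0.075, 0.046], [0.492, 0.086, 0.047]]
wrist flange 2305 [0.5088 0.0408] 0.0862 [[0.541, 0.019, 0.032], [0.567, 0.04, 0.034], [0.589, 0.067, 0.055]]
top handle 443 [0.5156 0.0602] [0.021  0.1882] 84.8 [0.13   0.1336 0.1369]
top rim 244 [0.5159 0.0594] [0.1298 0.1887] 86.1
top pulley 195 [0.4704 0.089 ] 0.0255 [[0.449, 0.078, 0.044], [0.471, 0.092, 0.047], [0.491, 0.109, 0.051]]
top flange 229 [0.5114 0.0239] 0.0851 [[0.539, 0.017, 0.033], [0.563, 0.035, 0.037], [0.59, 0.049, 0.058]]
```

View pics/w3.png

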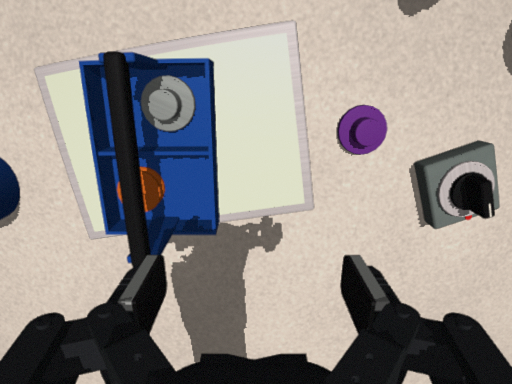

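The wrist view shows the black handle running (115,55) to (138,260). The flange at (167,104) is in the far compartment and the pulley at (142,188) in the near one. The handle is at (0.516, 0.060), its top at 0.133 and its yaw −3.9°. The balance point is about 18 mm along +x from the middle, so I'll grip at (0.534, 0.059).

Emit:
send_rows(steps=[{"dx":1,"dy":-3,"dz":0,"yaw":0,"gripper":1},{"dx":2,"dy":-6,"dz":0,"yaw":0,"gripper":1},{"dx":3,"dy":-9,"dz":0,"yaw":0.2,"gripper":1},{"dx":3.5,"dy":-10.7,"dz":1,"yaw":0.2,"gripper":1},{"dx":3.5,"dy":-10.7,"dz":4,"yaw":0.2,"gripper":1}])

```text
clock: 7.75
tcp_pos: [0.5357, 0.0613, 0.2286]
orientation: [-3.138, 0.1, -0.006]
contact_force: [0.1, -0.4, -0.6]
grip_width: 0.0851
gripper_force: 0.0
```

Emit:
send_rows(steps=[{"dx":0,"dy":0,"dz":0,"yaw":0,"gripper":1},{"dx":0,"dy":0,"dz":0,"yaw":0,"gripper":1}])

```text
clock: 8.0
tcp_pos: [0.5345, 0.0591, 0.2285]
orientation: [3.14, -0.105, 0.001]
contact_force: [0.0, -0.2, -0.5]
grip_width: 0.0852
gripper_force: 0.0
```

```bash
python3 -c "
from h import *
go([.534,.059,.130],-93.9)"
```

```text
tcp [0.5345 0.0591 0.2285] yhead -93.83 tilt z [ 6.e-04 -0.e+00 -1.e+00] t 8.0 F [ 0.  -0.2 -0.5] M [ 0.06 -0.03 -0.02] w 0.0852 0.0
d cm [-0.05  0.01  9.85] yaw 0.1
```

Emit:
send_rows(steps=[{"dx":0,"dy":0,"dz":3,"yaw":0,"gripper":1},{"dx":0,"dy":0,"dz":6,"yaw":0,"gripper":1},{"dx":0,"dy":0,"dz":8.5,"yaw":0,"gripper":1},{"dx":0,"dy":0,"dz":9.8,"yaw":0,"gripper":0.6},{"dx":0,"dy":0,"dz":9.8,"yaw":0,"gripper":0.5}])

```text
clock: 8.62
tcp_pos: [0.5342, 0.0594, 0.13]
orientation: [3.14, -0.104, -0.0]
contact_force: [-0.3, 0.9, -0.1]
grip_width: 0.0514
gripper_force: 0.0
```

Emit:
send_rows(steps=[{"dx":0,"dy":0,"dz":0,"yaw":0,"gripper":0.3},{"dx":0,"dy":0,"dz":0,"yaw":0,"gripper":0.1},{"dx":0,"dy":0,"dz":0,"yaw":0,"gripper":0},{"dx":0,"dy":0,"dz":0,"yaw":0,"gripper":0},{"dx":0,"dy":0,"dz":0,"yaw":0,"gripper":0}], force=80)

```text
clock: 9.25
tcp_pos: [0.5349, 0.0595, 0.1311]
orientation: [3.14, -0.104, 0.003]
contact_force: [-1.9, -1.5, 6.0]
grip_width: 0.0148
gripper_force: 79.3
```

Emit:
send_rows(steps=[{"dx":0,"dy":0,"dz":0,"yaw":0,"gripper":0},{"dx":0,"dy":0,"dz":0,"yaw":0,"gripper":0}])

```text
clock: 9.5
tcp_pos: [0.5349, 0.0595, 0.1311]
orientation: [3.14, -0.104, 0.003]
contact_force: [-1.1, -2.7, 6.5]
grip_width: 0.0148
gripper_force: 79.3
```

```bash
python3 -c "
from h import *
go([.534,.059,.130],-93.9)"
```

```text
tcp [0.5349 0.0595 0.1311] yhead -93.8 tilt z [ 2.e-03 -2.e-04 -1.e+00] t 9.5 F [-1.1 -2.7  6.5] M [-0.25  0.25  0.03] w 0.0148 79.27753686904907
d cm [-0.08  0.06  0.11] yaw 0.1
```

Gripped firmly at 79 N. I'll lift 2 cm slowly and check the balance.

Emit:
send_rows(steps=[{"dx":0,"dy":0,"dz":-0.3,"yaw":0,"gripper":0},{"dx":0,"dy":0,"dz":-0.7,"yaw":0,"gripper":0},{"dx":0,"dy":0,"dz":-1.2,"yaw":0,"gripper":0},{"dx":0,"dy":0,"dz":-1.7,"yaw":0,"gripper":0},{"dx":0,"dy":0,"dz":-2,"yaw":0,"gripper":0}])

```text
clock: 10.12
tcp_pos: [0.5342, 0.0596, 0.1502]
orientation: [-3.14, 0.104, -0.001]
contact_force: [0.5, -0.4, -5.4]
grip_width: 0.0147
gripper_force: 78.0
```

```bash
cat > tilt.py <<'E'
from h import *
go(None);T=status.get_obs()['tcp_pos'][2]
for n in('top','scene'):
    F=grab(n);P=cloud(F);col=F['color'].astype(int);zr=.06+T-.1311
    m=(F['depth']>0)&(abs(P[...,0]-.516)<.12)&(abs(P[...,1]-.06)<.09)&(abs(P[...,2]-zr)<.012)&(col[...,2]>1.6*col[...,0])
    Q=P[m];A=np.c_[Q[:,:2]-[.516,.06],np.ones(len(Q))]
    for _ in range(4):
        k=np.linalg.lstsq(A,Q[:,2],rcond=None)[0];r=abs(A@k-Q[:,2])<.005;A=A[r];Q=Q[r]
    print(n,len(Q),'rim z',k[2].round(4),'slopes',k[:2].round(3))
    Q=P[(F['depth']>0)&(abs(P[...,0]-.516)<.1)&(abs(P[...,1]-.06)<.03)&(abs(P[...,2]-T-.002)<.02)];
    k=np.polyfit(Q[:,0],Q[:,2],1) if len(Q)>30 else None;print(' handle slope x',k)
E
python3 tilt.py
```

```text
tcp [0.5342 0.0596 0.1502] yhead -93.79 tilt z [ 4.e-04  1.e-04 -1.e+00] t 10.125 F [ 0.5 -0.4 -5.4] M [ 0.01 -0.04  0.01] w 0.0147 78.00172090530396
top 47 rim z 0.0801 slopes [0.009 0.01 ]
 handle slope x None
scene 138 rim z 0.0766 slopes [0.03  0.011]
 handle slope x [-0.03208796  0.16846103]
```

It weighs about 5.5 N with almost no moment (0.04 N m), and the rim is roughly level. I'll continue to 10 cm above the pad.

Emit:
send_rows(steps=[{"dx":0,"dy":0,"dz":-0.7,"yaw":0,"gripper":0},{"dx":0,"dy":0,"dz":-1.6,"yaw":0,"gripper":0},{"dx":0,"dy":0,"dz":-2.5,"yaw":0,"gripper":0},{"dx":0,"dy":0,"dz":-3.4,"yaw":0,"gripper":0},{"dx":0,"dy":0,"dz":-4.2,"yaw":0,"gripper":0}])

```text
clock: 10.85
tcp_pos: [0.5342, 0.0596, 0.1926]
orientation: [-3.14, 0.104, -0.001]
contact_force: [-1.1, 0.2, -5.5]
grip_width: 0.015
gripper_force: 78.2
```

Emit:
send_rows(steps=[{"dx":0,"dy":0,"dz":-0.9,"yaw":0,"gripper":0},{"dx":0,"dy":0,"dz":-1.9,"yaw":0,"gripper":0},{"dx":0,"dy":0,"dz":-2.8,"yaw":0,"gripper":0},{"dx":0,"dy":0,"dz":-3.5,"yaw":0,"gripper":0},{"dx":0,"dy":0,"dz":-3.8,"yaw":0,"gripper":0}])

```text
clock: 11.48
tcp_pos: [0.5343, 0.0596, 0.2303]
orientation: [-3.14, 0.104, -0.001]
contact_force: [-0.0, -0.3, -5.7]
grip_width: 0.0144
gripper_force: 78.2
```

Emit:
send_rows(steps=[{"dx":0,"dy":0,"dz":0,"yaw":0,"gripper":0},{"dx":0,"dy":0,"dz":0,"yaw":0,"gripper":0},{"dx":0,"dy":0,"dz":0,"yaw":0,"gripper":0},{"dx":0,"dy":0,"dz":0,"yaw":0,"gripper":0},{"dx":0,"dy":0,"dz":0,"yaw":0,"gripper":0}])

```text
clock: 12.1
tcp_pos: [0.5341, 0.0596, 0.2297]
orientation: [3.14, -0.104, -0.0]
contact_force: [0.7, -1.3, -5.4]
grip_width: 0.0146
gripper_force: 78.2
```

```bash
python3 tilt.py; python3 -c "
from h import *
a=grab('scene')['color'];b=grab('top')['color']
r=lambda i,x,y:cv2.resize(i[y:y+150,x:x+150],(400,400),interpolation=cv2.INTER_CUBIC)
cv2.imwrite('pics/fin.png',cv2.cvtColor(np.hstack([r(a,200,90),r(b,190,140)]),cv2.COLOR_RGB2BGR))"
```

```text
tcp [0.5341 0.0596 0.2297] yhead -93.79 tilt z [-2.e-04 -0.e+00 -1.e+00] t 12.1 F [ 0.7 -1.3 -5.4] M [ 0.   -0.02  0.  ] w 0.0146 78.23249816894531
top 45 rim z 0.1597 slopes [-0.028 -0.025]
 handle slope x None
scene 151 rim z 0.1558 slopes [0.025 0.015]
 handle slope x [-0.01349193  0.23775217]
```

View pics/fin.png

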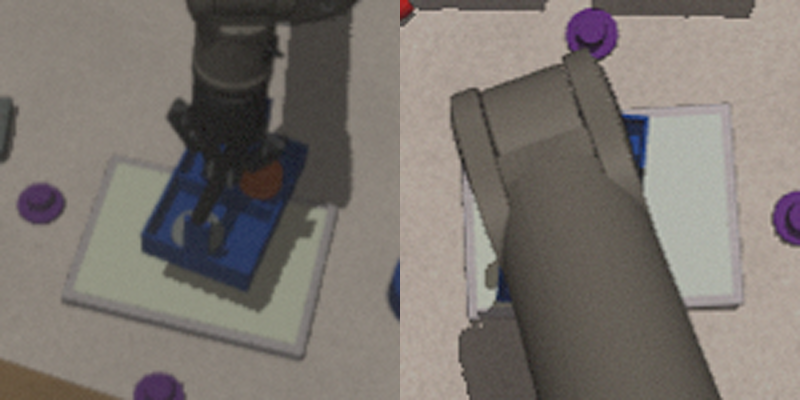

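The scene crop shows the tray held level above the pad with its shadow below. The pulley (262,180) and the flange (195,232) are both inside. The rim is at about 0.158 m, so the underside is about 98 mm above the pad, and everything is still.

```bash
python3 -c "
from bench import workorder
print(workorder.hand_in())"
```

```text
the job is handed in; nothing more can be done
None
```

I turned the dimmer to its anticlockwise stop and lifted the tray with both parts in it; the gripper is holding it level and still about 10 cm above the pad, and the job is handed in (the hand-in gave no verdict).

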